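# Gauge test cartridges and rack the good ones

### The arm

A 7-joint arm with a two-finger parallel gripper is mounted at the origin on the work surface. World frame = base frame: x ahead of the robot, y to its left, z up, the work surface at z = 0. Lengths are in mm, angles in rad, forces in N, time in s.
With the tool pointing down it reaches from about 375 to 925 mm from the base axis. Payload 3.1 kg.
Tool frame: the origin (TCP) lies at the very end of the fingers, on their centre line; the grasp point (between the pads) lies 19 mm behind it (ctrl.grip_point_offset is the distance from the TCP to the grasp point, in mm); z points along the fingers, y is the line along which they close (so a half turn about z gives the same grasp; the last joint's range is limited). The gripper opens to 85 mm and grips with 20 to 120 N. Pads are 22 mm wide; open, the fingers measure 114 mm over their backs; the gripper's body (76 mm by 85 mm) begins 54 mm behind the grasp point. The pads swing forward as they close: fully open they stand 13 mm farther back than shut.
Start: joints at [-1.266, 0.383, 0.044, 1.598, -0.018, 1.161, -0.05], TCP at [254.776, 597.99, 231.269] pointing down, gripper open.
Joint ranges: [-2.61, 2.61], [-0.41, 2.15], [-1.48, 1.57], [0, 2.5], [-1.57, 4.71], [0.05, 1.97], [-2.85, 2.85]. Speed limits (rad/s): [2.79, 2.79, 3.14, 3.14, 3.14, 3.14, 3.14].

### API

Orientations are given as [roll, pitch, yaw] about the fixed x, y, z axes, in that order (R = Rz(yaw) Ry(pitch) Rx(roll)).
In Python, from rig import ctrl gives the robot as it stands.
- The arm moves only by the tool step_arm, never from a script. Its argument "motion" is a list that holds one entry, the list of rows, each a list of 4 numbers: the shift along the tool's x, y, z normalised to -1 to 1, where 1 is 150 mm, then the turn about the tool's z normalised to -1 to 1, where 1 is pi rad. A call has 1 to 8 rows; each row shifts and turns the commanded pose from where the row before left it, along the tool's axes as they then stand; what a row does not reach is not made up. A row lasts 1/8 s, in which the tool goes at most 62.5 mm and 10.7 degrees, less where a joint would pass 70% of its speed; a pose out of reach is approached as far as the arm can. A call with a number of a shift or a turn outside -1 to 1 is refused whole. A call with a gripper value outside its range is refused whole. "jaw" is the opening, from 0 (shut) to 1 (fully open), set as the call begins (left out, the last holds). The fingers move at their own pace and stop on an object; "force" is the grip in N (left out, the last holds). Time passes only in rows, so rows that do not move let the fingers close. It gives the time, the measured TCP pose, the force, the opening and the grip force at its end, in the units of the state.
- ctrl.read_state(): the state, without advancing time (a new reading comes with each control period).
- ctrl.camera(name): name is "scene" or "top" or "wrist"; returns the picture (384x512x3 uint8, red, green, blue); there is no depth.
- ctrl.camera_params(name): a dict with "camera_matrix" (3x3 intrinsics, pixels), "R" (3x3) and "t" (3): a world point X has camera coordinates R X + t. Camera axes: x right, y down, z forward; pixel columns grow to the right and rows downward; lengths in mm; the calibration is good to about 2 mm. A picture is of the moment at which its call begins: read the wrist's pose just before it. camera_params takes no time and is no camera call; for the wrist camera it gives the pose at the moment of the call.
- ctrl.hand_in(): hands the job in; it is judged then, once.
The state is a dict: "time": time; "joint_pos": joint angles; "joint_velocities": joint speeds; "joint_torque": joint torques, N m; "ee_pos": TCP position; "ee_rot": TCP orientation; "force": force on the tool from outside, world axes, zero at the start; "ft_torque": the same for the moment, N m; "gripper_width": finger opening in mm; "grip_force": force on a finger pad.
Only numpy, scipy, OpenCV 4.12 (cv2) and the standard library are available. Lean on these libraries where they do the work, as an engineer would, in place of code of your own. Each camera call takes 0.05 s, during which the arm holds its last target. There are 200 camera calls.

### The job

Two test cartridges stand on the bench; one is not snapped shut and is too thick. Take them one at a time, leaving the other untouched until the first is put away: keep the cartridge upright, slide it endwise and low into the flared mouth of the metal gauge channel and right out at the other end, or, if it does not fit, press it lightly in until it stops and lift it back out. Stand the one that passes upright, fully down and central, in an empty slot of the white rack, and put the one that does not pass in the grey tray; drop nothing, and leave the stored cartridge, the bottle and the jar where they are.

Things in the scene. Friction and masses are not known exactly. Their poses are not given: they have to be found in the camera images.
- cartridge_a: test cartridge: flat white plastic slab of two shells, standing on its long edge, 90 mm long (own x), 60 mm high (z), 14 or 20 mm thick (y), about 90 g. Of cartridge_a and cartridge_b one is snapped shut (14 mm), the other has a gap between its shells (20 mm thick); the gauge tells which. Origin: centre of the underside
- cartridge_b: test cartridge: flat white plastic slab of two shells, standing on its long edge, 90 mm long (own x), 60 mm high (z), 14 or 20 mm thick (y), about 90 g. Of cartridge_a and cartridge_b one is snapped shut (14 mm), the other has a gap between its shells (20 mm thick); the gauge tells which. Origin: centre of the underside
- cartridge_a_mid (a point): middle of cartridge_a, 30 mm above its underside
- cartridge_b_mid (a point): middle of cartridge_b, 30 mm above its underside
- gauge: fixed gauge: dark base 140 x 90 x 6 mm, two aluminium walls, open above. Origin: underside, below the channel's line. Channel along own x: flared mouth from x = -60 mm (33 mm wide) to -40 mm, then 17 mm wide to its plain end at x = +30 mm. Floor 6 mm, wall tops 28 mm above the bench. A 14 mm cartridge slides through to +x; a 20 mm one stops with its middle near x = -89 mm
- rack: fixed white slotted rack, 110 x 150 mm base 6 mm thick, three slots along own x at own y = -48, 0 and +48 mm, each 18 mm wide between solid bars 100 mm long (30 mm thick between slots, 13 mm outside) whose tops are 30 mm above the bench. Slot ends are open. Origin: centre of the underside
- slot0 (a point): slot that already holds the stored cartridge: centre of its floor, 6 mm above the bench; axes as the rack's, x along the slot
- slot1 (a point): middle slot, empty: centre of its floor, 6 mm above the bench; x along the slot
- slot2 (a point): end slot, empty: centre of its floor, 6 mm above the bench; x along the slot
- tray: fixed grey open tray for rejects, 124 mm (own x) by 160 mm (own y), 34 mm high, walls and floor 4 mm thick. Origin: centre of the underside
- stored: good cartridge (90 x 14 x 60 mm) that already stands in slot0; leave it. Origin: centre of the underside
- bottle: amber bottle, 48 mm across, 110 mm high; leave it. Origin: centre of the underside
- jar: small white jar, 52 mm across, 55 mm high; leave it. Origin: centre of the underside
There are look-alikes about, which are no part of the job. Leave any orange or red look-alike of the cartridge_b alone. Leave any red look-alike of the cartridge_a alone.

How it is judged (in metres and radians):
On the way, in this order (a step that is already met when the one before it is completed fails the run):
1. the first cartridge is led upright, endwise and low into the flared mouth of the gauge (the one that does not fit: pressed lightly against it until it stops), the other still untouched (((x of cartridge_a in the frame of gauge between -0.115 and -0.06 m and y of cartridge_a in the frame of gauge between -0.007 and 0.007 m and z of cartridge_a in the frame of gauge between 0.002 and 0.02 m and angle between the x axis of cartridge_a and the x axis of gauge, either way round below 0.15 rad and angle between cartridge_a's own z axis and vertical below 0.2 rad and distance of cartridge_b from where it was at the start of the episode below 0.015 m) or (x of cartridge_b in the frame of gauge between -0.115 and -0.06 m and y of cartridge_b in the frame of gauge between -0.007 and 0.007 m and z of cartridge_b in the frame of gauge between 0.002 and 0.02 m and angle between the x axis of cartridge_b and the x axis of gauge, either way round below 0.15 rad and angle between cartridge_b's own z axis and vertical below 0.2 rad and contact force between cartridge_b and gauge above 1.5 N and distance of cartridge_a from where it was at the start of the episode below 0.015 m))), for 0.04 s.
2. it has come out beyond the plain end of the channel (the one that does not fit: lifted back out) (((x of cartridge_a in the frame of gauge between 0.06 and 0.16 m and y of cartridge_a in the frame of gauge between -0.007 and 0.007 m and z of cartridge_a in the frame of gauge between 0.002 and 0.02 m and angle between the x axis of cartridge_a and the x axis of gauge, either way round below 0.15 rad and angle between cartridge_a's own z axis and vertical below 0.2 rad and distance of cartridge_b from where it was at the start of the episode below 0.015 m) or (height (world z) of cartridge_b above 0.04 m and distance of cartridge_a from where it was at the start of the episode below 0.015 m))), for 0.04 s.
3. it is put away and released (fits: upright in an empty rack slot; does not fit: in the tray), the other still untouched (((((x of cartridge_a in the frame of slot1 between -0.02 and 0.02 m and y of cartridge_a in the frame of slot1 between -0.005 and 0.005 m and z of cartridge_a in the frame of slot1 between -0.003 and 0.004 m and angle between the x axis of cartridge_a and the x axis of slot1, either way round below 0.12 rad) or (x of cartridge_a in the frame of slot2 between -0.02 and 0.02 m and y of cartridge_a in the frame of slot2 between -0.005 and 0.005 m and z of cartridge_a in the frame of slot2 between -0.003 and 0.004 m and angle between the x axis of cartridge_a and the x axis of slot2, either way round below 0.12 rad)) and angle between cartridge_a's own z axis and vertical below 0.22 rad and linear speed of cartridge_a below 0.03 m/s and contact force between cartridge_a and the fingers below 0.1 N and distance of cartridge_b from where it was at the start of the episode below 0.015 m) or (x of cartridge_b_mid in the frame of tray between -0.055 and 0.055 m and y of cartridge_b_mid in the frame of tray between -0.073 and 0.073 m and height (world z) of cartridge_b_mid below 0.046 m and linear speed of cartridge_b below 0.03 m/s and contact force between cartridge_b and the fingers below 0.1 N and distance of cartridge_a from where it was at the start of the episode below 0.015 m))), for 0.1 s.
4. the second cartridge is led into the mouth of the gauge in the same way, the first one put away (((((x of cartridge_a in the frame of slot1 between -0.02 and 0.02 m and y of cartridge_a in the frame of slot1 between -0.005 and 0.005 m and z of cartridge_a in the frame of slot1 between -0.003 and 0.004 m and angle between the x axis of cartridge_a and the x axis of slot1, either way round below 0.12 rad) or (x of cartridge_a in the frame of slot2 between -0.02 and 0.02 m and y of cartridge_a in the frame of slot2 between -0.005 and 0.005 m and z of cartridge_a in the frame of slot2 between -0.003 and 0.004 m and angle between the x axis of cartridge_a and the x axis of slot2, either way round below 0.12 rad)) and angle between cartridge_a's own z axis and vertical below 0.22 rad and linear speed of cartridge_a below 0.03 m/s and contact force between cartridge_a and the fingers below 0.1 N and x of cartridge_b in the frame of gauge between -0.115 and -0.06 m and y of cartridge_b in the frame of gauge between -0.007 and 0.007 m and z of cartridge_b in the frame of gauge between 0.002 and 0.02 m and angle between the x axis of cartridge_b and the x axis of gauge, either way round below 0.15 rad and angle between cartridge_b's own z axis and vertical below 0.2 rad and contact force between cartridge_b and gauge above 1.5 N) or (x of cartridge_b_mid in the frame of tray between -0.055 and 0.055 m and y of cartridge_b_mid in the frame of tray between -0.073 and 0.073 m and height (world z) of cartridge_b_mid below 0.046 m and linear speed of cartridge_b below 0.03 m/s and contact force between cartridge_b and the fingers below 0.1 N and x of cartridge_a in the frame of gauge between -0.115 and -0.06 m and y of cartridge_a in the frame of gauge between -0.007 and 0.007 m and z of cartridge_a in the frame of gauge between 0.002 and 0.02 m and angle between the x axis of cartridge_a and the x axis of gauge, either way round below 0.15 rad and angle between cartridge_a's own z axis and vertical below 0.2 rad))), for 0.04 s.
5. it has come out beyond the plain end (the one that does not fit: lifted back out) (((((x of cartridge_a in the frame of slot1 between -0.02 and 0.02 m and y of cartridge_a in the frame of slot1 between -0.005 and 0.005 m and z of cartridge_a in the frame of slot1 between -0.003 and 0.004 m and angle between the x axis of cartridge_a and the x axis of slot1, either way round below 0.12 rad) or (x of cartridge_a in the frame of slot2 between -0.02 and 0.02 m and y of cartridge_a in the frame of slot2 between -0.005 and 0.005 m and z of cartridge_a in the frame of slot2 between -0.003 and 0.004 m and angle between the x axis of cartridge_a and the x axis of slot2, either way round below 0.12 rad)) and angle between cartridge_a's own z axis and vertical below 0.22 rad and linear speed of cartridge_a below 0.03 m/s and contact force between cartridge_a and the fingers below 0.1 N and height (world z) of cartridge_b above 0.04 m) or (x of cartridge_b_mid in the frame of tray between -0.055 and 0.055 m and y of cartridge_b_mid in the frame of tray between -0.073 and 0.073 m and height (world z) of cartridge_b_mid below 0.046 m and linear speed of cartridge_b below 0.03 m/s and contact force between cartridge_b and the fingers below 0.1 N and x of cartridge_a in the frame of gauge between 0.06 and 0.16 m and y of cartridge_a in the frame of gauge between -0.007 and 0.007 m and z of cartridge_a in the frame of gauge between 0.002 and 0.02 m and angle between the x axis of cartridge_a and the x axis of gauge, either way round below 0.15 rad and angle between cartridge_a's own z axis and vertical below 0.2 rad))), for 0.04 s.
At the end, for the whole second after the job is handed in: 14 mm cartridge in slot1 or slot2: middle within 20 mm along and 5 mm across, underside within 4 mm of the slot floor, lean under 0.22 rad; middle of the 20 mm cartridge in the tray (within 55 mm along tray x, 73 mm along y, under 46 mm high); both released, at rest (((x of cartridge_a in the frame of slot1 between -0.02 and 0.02 m and y of cartridge_a in the frame of slot1 between -0.005 and 0.005 m and z of cartridge_a in the frame of slot1 between -0.003 and 0.004 m and angle between the x axis of cartridge_a and the x axis of slot1, either way round below 0.12 rad) or (x of cartridge_a in the frame of slot2 between -0.02 and 0.02 m and y of cartridge_a in the frame of slot2 between -0.005 and 0.005 m and z of cartridge_a in the frame of slot2 between -0.003 and 0.004 m and angle between the x axis of cartridge_a and the x axis of slot2, either way round below 0.12 rad)) and angle between cartridge_a's own z axis and vertical below 0.22 rad and linear speed of each of cartridge_a, cartridge_b below 0.03 m/s and contact force between each of cartridge_a, cartridge_b and the fingers below 0.1 N and x of cartridge_b_mid in the frame of tray between -0.055 and 0.055 m and y of cartridge_b_mid in the frame of tray between -0.073 and 0.073 m and height (world z) of cartridge_b_mid below 0.046 m); the robot touches nothing.
It fails at once if a cartridge already stored in the rack is disturbed (moved more than 20 mm) (distance of stored from where it was at the start of the episode above 0.02 m).
It fails at once if a bottle is disturbed (moved more than 20 mm) (distance of bottle from where it was at the start of the episode above 0.02 m).
It fails at once if a jar is disturbed (moved more than 20 mm) (distance of jar from where it was at the start of the episode above 0.02 m).
It fails at once if cartridge a is dropped: its underside more than 70 mm above the bench and no finger holding it (height (world z) of cartridge_a above 0.07 m and contact force between cartridge_a and the fingers below 0.05 N).
It fails at once if cartridge b is dropped: its underside more than 70 mm above the bench and no finger holding it (height (world z) of cartridge_b above 0.07 m and contact force between cartridge_b and the fingers below 0.05 N).
It also fails if it takes over 64 s, if anything falls off the work surface, if the arm or the gripper's body presses on something with over 40 N, if the wrist force passes 120 N, or if a joint passes its speed limit or range.

## Working session

There is one attempt and no reset: what is moved stays moved. The work goes in short steps, Python scripts to look and compute and a tool call to move; the robot and the scene stay as the last step left them, time stands still between calls to the robot, and variables do not carry over. Pictures are saved under pics/ and viewed, at most 10 in all, crops included, and the job is handed in when it is done.

Besides the shell and the picture viewer there is one more tool, called by a JSON object that holds its "fn" and its "kwargs". step_arm: Moves the arm, as the interface text tells. Its arguments: {"type":"object","properties":{"motion":{"type":"array"},"jaw":{"type":"number"},"force":{"type":"number"}},"required":["motion"]}

```bash
mkdir -p pics; ls; python3 - <<'E'
from rig import ctrl
import cv2,numpy as np
for n in("top","scene"):
    im=ctrl.camera(n); cv2.imwrite(f"pics/{n}0.png",im[:,:,::-1])
    p=ctrl.camera_params(n); print(n,p)
s=ctrl.read_state(); print(s['time'],s['ee_pos'],s['ee_rot'],s['gripper_width'])
E
```

```text
pics
top {'camera_matrix': array([[413.27862398,   0.        , 252.51437945],
       [  0.        , 413.27862398, 189.88085793],
       [  0.        ,   0.        ,   1.        ]]), 'R': array([[-0.02401594, -0.99963391, -0.01246095],
       [-0.98573259,  0.02575544, -0.16633677],
       [ 0.16659681,  0.00828843, -0.98599027]]), 't': array([  69.55405014,  530.28938075, 1142.18315404])}
scene {'camera_matrix': array([[478.31616305,   0.        , 254.42904882],
       [  0.        , 478.31616305, 189.58825577],
       [  0.        ,   0.        ,   1.        ]]), 'R': array([[-0.24687458,  0.96895343, -0.01349805],
       [ 0.81823496,  0.20097066, -0.5386115 ],
       [-0.51917675, -0.14401406, -0.84244612]]), 't': array([  63.96574243, -376.5480221 , 1776.94599483])}
0.1 [254.43924919 597.17034314 229.96333046] [-3.13910690e+00  1.28528101e-04  2.73889765e+00] 85.51168478792654
```

View pics/top0.png

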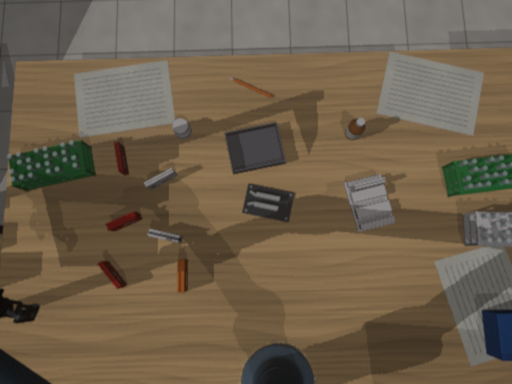

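View pics/scene0.png

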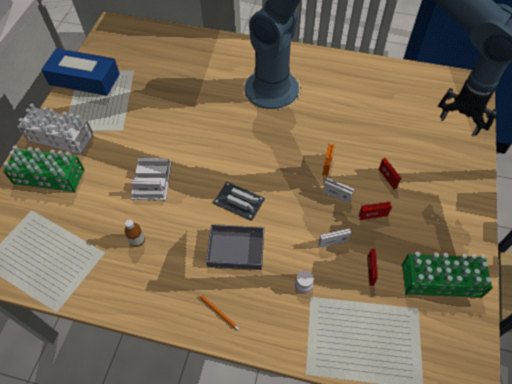

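The top view shows white slabs at (160,178) and (164,236). Red look-alikes are at (121,157), (124,221) and (112,274), and an orange one is at (182,275). The two white slabs match the description. The gauge is at (269,202), the tray at (255,148), and the rack at (370,203). I'll confirm with one enlarged crop.

```bash
python3 - <<'E'
import cv2,numpy as np
t=cv2.imread('pics/top0.png'); s=cv2.imread('pics/scene0.png')
f=lambda im,x,y,w,h,k:cv2.resize(im[y:y+h,x:x+w],None,fx=k,fy=k,interpolation=cv2.INTER_CUBIC)
a=f(t,135,160,66,90,6)[:, :396]; a=cv2.resize(a,(220,300))
b=f(t,235,175,70,55,4); c=f(t,340,165,60,75,4)
d=f(s,310,170,90,85,4)
e=f(s,125,145,150,85,3)
W=np.zeros((600,800,3),np.uint8)
def put(im,x,y): W[y:y+im.shape[0],x:x+im.shape[1]]=im[:600-y,:800-x]
put(a,0,0);put(b,225,0);put(c,510,0);put(d,0,305)
put(f(s,125,150,145,75,3),365,305)
cv2.imwrite('pics/crop1.png',W)
E
```

```text
(no output)
```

View pics/crop1.png

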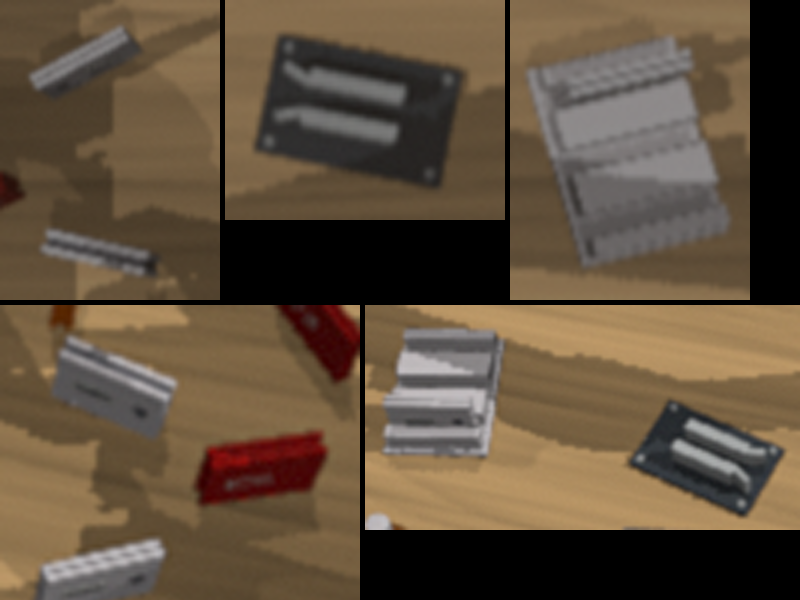

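The crop confirms two white slabs and a gauge whose flare faces image left. The stored cartridge is in the rack slot farthest from the robot, so the middle and near slots are empty. The slab at (164,236) shows a dark seam. Next are coarse positions by ray casting.

```bash
cat > h.py <<'E'
from rig import ctrl
import cv2,numpy as np
def plane(uv,z,p):
    """pixels (N,2) -> world points on height z"""
    uv=np.atleast_2d(np.float64(uv)); K,R,t=p["camera_matrix"],p["R"],np.ravel(p["t"])
    d=np.linalg.solve(K,np.c_[uv,np.ones(len(uv))].T).T@R; c=-R.T@t
    return c+d*((z-c[2])/d[:,2])[:,None]
def proj(X,p):
    X=np.atleast_2d(X)@p["R"].T+np.ravel(p["t"]); q=X@p["camera_matrix"].T; return q[:,:2]/q[:,2:]
def rect(P):
    """world pts -> centre, (long,short), yaw of long axis"""
    (c,s,a)=cv2.minAreaRect(np.float32(P[:,:2])); a=np.deg2rad(a)
    if s[0]<s[1]: s=s[::-1]; a+=np.pi/2
    return np.round(c,1),np.round(s,1),round((a+np.pi/2)%np.pi-np.pi/2,3)
def tool(s=None):
    s=s or ctrl.read_state(); y=s['ee_rot'][2]
    return s['ee_pos'],y
def go(target,yaw):
    """remaining shift in tool axes /150, turn/pi"""
    from scipy.spatial.transform import Rotation as Ro
    s=ctrl.read_state(); R=Ro.from_euler('xyz',s['ee_rot']).as_matrix()
    d=R.T@(np.array(target)-s['ee_pos']); dy=-(yaw-s['ee_rot'][2]); dy=(dy+np.pi/2)%np.pi-np.pi/2
    print('t',round(s['time'],2),'pos',s['ee_pos'].round(1),'yaw',round(s['ee_rot'][2],3),'units',(d/150).round(3),'turn',round(dy/np.pi,4),'F',s['force'].round(1))
E
python3 - <<'E'
from h import *
im=cv2.imread('pics/top0.png'); p=ctrl.camera_params('top'); hsv=cv2.cvtColor(im,cv2.COLOR_BGR2HSV)
def m(box,lo,hi,z):
    x,y,w,h=box; k=cv2.inRange(hsv[y:y+h,x:x+w],lo,hi); n,l,st,_=cv2.connectedComponentsWithStats(k)
    i=1+st[1:,4].argmax(); v,u=np.where(l==i); return rect(plane(np.c_[u+x,v+y],z,p)),st[i,4]
print('P',m((140,162,40,32),(0,0,95),(180,60,255),58))
print('Q',m((142,222,44,24),(0,0,95),(180,60,255),58))
print('gauge',m((235,175,70,55),(0,0,0),(180,90,75),6))
print('rack',m((338,165,65,75),(0,0,85),(180,60,255),20))
print('tray',m((215,115,80,65),(0,0,0),(180,75,100),34))
w=ctrl.camera_params('wrist'); c=-w['R'].T@np.ravel(w['t']); print('wristcam',c,w['R'],w['camera_matrix'][0,0]); print(ctrl.read_state()['ee_pos'])
E
```

```text
P ((array([574.7, 325.2]), array([90., 16.]), np.float64(-1.094)), np.int32(171))
Q ((array([414.5, 308.4]), array([84.4,  7.8]), np.float64(1.33)), np.int32(86))
gauge ((array([500.2,  11.3]), array([138.8,  89.4]), np.float64(1.344)), np.int32(1116))
rack ((array([ 491.5, -285.3]), array([149.5, 122.3]), np.float64(0.205)), np.int32(1935))
tray ((array([661.8,  47.2]), array([160.2, 128.7]), np.float64(-1.389)), np.int32(2284))
wristcam [183.312041   628.23403979 373.00667363] [[ 0.39324904  0.91942982 -0.0019984 ]
 [ 0.87738647 -0.37461516  0.29976067]
 [ 0.27486027 -0.11963397 -0.95401234]] 336.6320770179821
[254.43924919 597.17034314 229.96333046]
```

{"fn": "step_arm", "kwargs": {"motion": [[[-0.334,-0.104,0.02,0],[-0.334,-0.104,0.02,0],[-0.334,-0.104,0.02,0],[-0.334,-0.104,0.02,0],[-0.334,-0.104,0.02,0],[-0.334,-0.104,0.02,0],[-0.334,-0.104,0.02,0],[-0.334,-0.104,0.02,0]]], "jaw": 0.8, "force": 30}}

```text
time: 1.1
ee_pos: [575.3, 324.8, 206.5]
ee_rot: [-3.141, -0.001, 2.739]
force: [0.5, -0.0, 0.2]
gripper_width: 68.2
grip_force: 0.0
```

{"fn": "step_arm", "kwargs": {"motion": [[[0,0,0,0.055],[0,0,0,0.055],[0,0,0,0.055],[0,0,0,0.055],[0,0,0,0]]]}}

```text
time: 1.72
ee_pos: [574.1, 326.0, 206.5]
ee_rot: [-3.14, 0.0, 2.05]
force: [-0.4, -0.7, 0.6]
gripper_width: 68.1
grip_force: 0.0
```

```bash
python3 - <<'E'
from h import *
go([574.7,325.2,200],2.048)
p=ctrl.camera_params('wrist'); im=ctrl.camera('wrist')[:,:,::-1].copy(); cv2.imwrite('pics/w1.png',im)
np.savez('w1.npz',**p)
E
```

```text
t 1.73 pos [574.1 326.  206.5] yaw 2.05 units [-0.006  0.001  0.043] turn 0.0006 F [-0.4 -0.7  0.6]
```

View pics/w1.png

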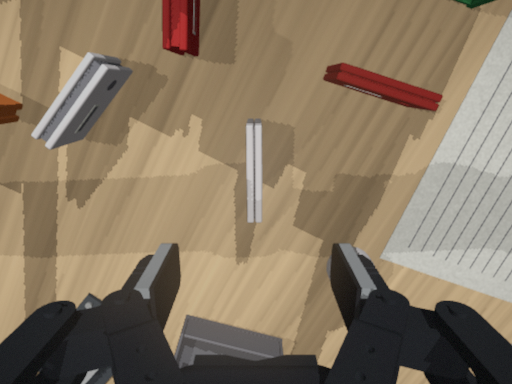

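The wrist view shows slab P at columns 247–262, rows 120–221, with its shells shut. The other slab, at (80,100), has an open gap, so P should be the 14 mm one and the gauge will decide. Measuring P on plane z=60.

```bash
python3 - <<'E'
from h import *
p=dict(np.load('w1.npz')); im=cv2.imread('pics/w1.png'); hsv=cv2.cvtColor(im,cv2.COLOR_BGR2HSV)
x,y,w,h=225,100,60,140
k=cv2.inRange(hsv[y:y+h,x:x+w],(0,0,120),(180,50,255)); n,l,st,_=cv2.connectedComponentsWithStats(k); i=1+st[1:,4].argmax(); v,u=np.where(l==i)
r=rect(plane(np.c_[u+x,v+y],60,p)); print(st[i],r)
go([*r[0],31],r[2]%np.pi)
print(-p['R'].T@np.ravel(p['t']))
E
```

```text
[  20   23   18  100 1523] (array([572.7, 325.2]), array([91. , 14.4]), np.float64(-1.085))
t 1.77 pos [574.1 326.  206.6] yaw 2.051 units [-0.    -0.01   1.171] turn -0.0018 F [-0.5 -0.4 -0.1]
[538.12395803 394.7897979  349.494586  ]
```

{"fn": "step_arm", "kwargs": {"motion": [[[0,-0.01,0.25,-0.002],[0,0,0.35,0],[0,0,0.3,0],[0,0,0.17,0],[0,0,0.09,0],[0,0,0,0]]]}}

```text
time: 2.52
ee_pos: [572.7, 325.1, 32.5]
ee_rot: [-3.14, 0.0, 2.055]
force: [-0.2, -1.0, -0.2]
gripper_width: 68.1
grip_force: 0.0
```

{"fn": "step_arm", "kwargs": {"motion": [[[0,0,0,0],[0,0,0,0],[0,0,0,0],[0,0,0,0]]], "jaw": 0, "force": 40}}

```text
time: 3.02
ee_pos: [574.0, 325.9, 34.4]
ee_rot: [3.14, -0.0, 2.054]
force: [0.0, -0.3, 3.6]
gripper_width: 13.4
grip_force: 41.0
```

Gripper width 13.4 mm, so this is the 14 mm cartridge. Lifting, then moving to view the gauge.

{"fn": "step_arm", "kwargs": {"motion": [[[0,0,-0.1,0],[0,0,-0.3,0],[0,0,-0.3,0],[-0.2,-0.17,-0.2,0],[-0.25,-0.21,-0.1,0],[-0.27,-0.23,-0.1,0],[-0.27,-0.23,-0.1,0],[-0.27,-0.23,-0.1,0]]]}}

```text
time: 4.03
ee_pos: [518.2, 81.5, 229.3]
ee_rot: [3.141, -0.0, 2.054]
force: [1.5, -0.7, -0.2]
gripper_width: 13.2
grip_force: 40.5
```

{"fn": "step_arm", "kwargs": {"motion": [[[-0.27,-0.23,0,0],[-0.27,-0.23,0,0],[-0.27,-0.23,0,0],[-0.08,-0.06,0,0.05],[0,0,0,0.05],[0,0,0,0.05],[0,0,0,0.05],[0,0,0,0.025]]]}}

```text
time: 5.03
ee_pos: [480.8, -87.2, 228.7]
ee_rot: [-3.141, -0.001, 1.344]
force: [-0.7, 0.7, -1.4]
gripper_width: 13.1
grip_force: 40.5
```

```bash
python3 - <<'E'
from h import *
go([478,-86,230],1.344)
p=ctrl.camera_params('wrist'); im=ctrl.camera('wrist')[:,:,::-1].copy(); cv2.imwrite('pics/w2.png',im)
np.savez('w2.npz',**p)
E
```

```text
t 5.03 pos [480.8 -87.2 228.7] yaw 1.344 units [ 0.004 -0.02  -0.009] turn -0.0001 F [-0.7  0.7 -1.4]
```

View pics/w2.png

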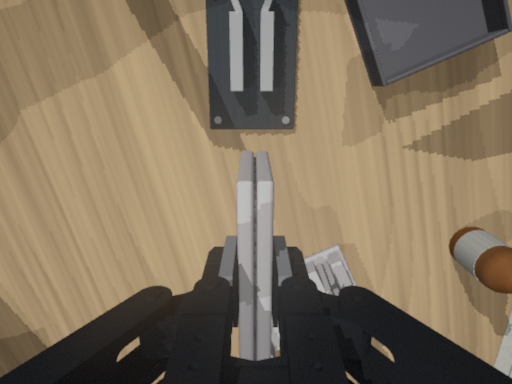

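The gauge walls are at columns 230–243 and 260–273, rows 10–91, and the base's plain-end edge is at row 129. The held cartridge is at columns 238–272. Measuring all of these.

```bash
python3 - <<'E'
from h import *
p=dict(np.load('w2.npz')); im=cv2.imread('pics/w2.png'); hsv=cv2.cvtColor(im,cv2.COLOR_BGR2HSV)
x,y,w,h=220,18,65,80
k=cv2.inRange(hsv[y:y+h,x:x+w],(0,0,105),(180,50,255)); n,l,st,_=cv2.connectedComponentsWithStats(k)
R=[]
for i in range(1,n):
    if st[i,4]<200: continue
    v,u=np.where(l==i); P=plane(np.c_[u+x,v+y],28,p); R.append(rect(P)); print(st[i],R[-1])
k=cv2.inRange(hsv[60:140,195:310],(0,0,0),(180,110,80)); n,l,st,_=cv2.connectedComponentsWithStats(k); i=1+st[1:,4].argmax(); v,u=np.where(l==i)
P=plane(np.c_[u+195,v+60],6,p); r=rect(P); print('base',r)
yaw=np.mean([a[2] for a in R]); c=(R[0][0]+R[1][0])/2; g=np.array([-np.cos(yaw),-np.sin(yaw)]); 
print('yaw',yaw,'wall mid',c,'plain end x of base',(P[:,:2]@g).max(),'wall end',max((plane([[237,91],[266,91]],28,p)[:,:2]@g)))
# origin from plain end base edge at +70
o=c+g*((P[:,:2]@g).max()-70-c@g); print('origin',o, 'from wall ends', c+g*((plane([[237,91.5],[266,91.5]],28,p)[:,:2]@g).mean()-30-c@g))
# held
x,y,w,h=228,145,55,190
k=cv2.inRange(hsv[y:y+90,x:x+w],(0,0,105),(180,50,255)); n,l,st,_=cv2.connectedComponentsWithStats(k); i=1+st[1:,4].argmax(); v,u=np.where(l==i)
t=ctrl.read_state()['ee_pos']; z=t[2]+28
for row in (185,195,205,215,225,232):
    q=u[v+y==row]
    if len(q): A=plane([[x+q.min()-.5,row],[x+q.max()+.5,row]],z,p); m=A.mean(0); print(row,q.min()+x,q.max()+x,(m[:2]-t[:2])@np.array([np.sin(1.344),-np.cos(1.344)]),(m[:2]-t[:2])@-g,np.linalg.norm(A[0]-A[1]))
E
```

```text
[  9   0  14  73 985] (array([485.1,  17.5]), array([63.9, 12.3]), np.float64(1.331))
[ 40   0  14  73 993] (array([513.9,  10.8]), array([63.8, 12.5]), np.float64(1.347))
base (array([491.1, -22.1]), array([89.3, 68.5]), np.float64(-0.229))
yaw 1.339 wall mid [499.5   14.15] plain end x of base -56.87086959425898 wall end -95.6789631649896
origin [499.1212002   12.54518109] from wall ends [498.74927985  10.96950756]
185 236 273 -1.1149640522900766 42.464505057821235 13.562283005111535
195 236 273 -1.123632389784485 38.70386325567667 13.68905601116437
205 237 273 -0.9506435483261423 34.872822164817904 13.454579217056486
215 237 272 -1.1414596508510615 30.967646671615537 13.215645016598007
225 237 272 -1.1506328729756712 26.98793778714672 13.342741938957491
232 237 272 -1.1571598269394776 24.156287442294374 13.433174193179465
```

```bash
cat >> h.py <<'E'
GO=np.array([499.0,12.0]); GY=1.342; gx=np.array([np.cos(GY),np.sin(GY)]); gy=np.array([np.sin(GY),-np.cos(GY)])
def gauge(x,off,z): go([*(GO-gx*x+gy*off),z],GY)
E
python3 -c "
from h import *
gauge(-140,1.1,42)"
```

```text
t 5.08 pos [480.8 -87.2 228.6] yaw 1.342 units [ 1.604 -0.024  1.245] turn 0.0001 F [-0.3  0.9 -0.7]
```

{"fn": "step_arm", "kwargs": {"motion": [[[0.3,-0.024,0,0],[0.4,0,0,0],[0.4,0,0,0],[0.35,0,0.2,0],[0.154,0,0.3,0],[0,0,0.3,0],[0,0,0.2,0],[0,0,0,0]]]}}

```text
time: 6.08
ee_pos: [528.4, 147.5, 76.0]
ee_rot: [-3.136, 0.004, 1.348]
force: [0.4, 0.3, -0.3]
gripper_width: 13.3
grip_force: 40.5
```

```bash
python3 -c "
from h import *
gauge(-140,1.1,42)"
```

```text
t 6.08 pos [528.4 147.5  76. ] yaw 1.348 units [0.01  0.023 0.226] turn 0.0019 F [ 0.4  0.3 -0.3]
```

{"fn": "step_arm", "kwargs": {"motion": [[[0.01,0.023,0.1,0.002],[0,0,0.1,0],[0,0,0.025,0],[0,0,0,0]]]}}

```text
time: 6.58
ee_pos: [534.7, 149.0, 44.4]
ee_rot: [-3.141, 0.0, 1.341]
force: [-0.7, 0.2, -1.0]
gripper_width: 13.1
grip_force: 40.5
```

```bash
python3 -c "
from h import *
gauge(-140,1.1,42)"
```

```text
t 6.58 pos [534.7 149.   44.4] yaw 1.341 units [-0.01  -0.018  0.016] turn -0.0004 F [-0.7  0.2 -1. ]
```

{"fn": "step_arm", "kwargs": {"motion": [[[-0.01,-0.016,0.012,0],[-0.05,0,0,0],[-0.08,0,0,0],[-0.08,0,0,0],[-0.08,0,0,0],[0,0,0,0],[0,0,0,0]]]}}

```text
time: 7.45
ee_pos: [522.4, 106.1, 42.8]
ee_rot: [3.141, -0.001, 1.341]
force: [-0.1, 0.2, -0.4]
gripper_width: 13.3
grip_force: 40.5
```

```bash
python3 -c "
from h import *
gauge(-95,1.1,42)"
```

```text
t 7.45 pos [522.4 106.1  42.8] yaw 1.341 units [-0.013 -0.003  0.005] turn -0.0004 F [-0.1  0.2 -0.4]
```

Aligned and free of contact; now pushing slowly through.

{"fn": "step_arm", "kwargs": {"motion": [[[-0.06,-0.003,0,0],[-0.08,0,0,0],[-0.08,0,0,0],[-0.08,0,0,0],[-0.08,0,0,0],[-0.08,0,0,0]]]}}

```text
time: 8.2
ee_pos: [505.9, 37.8, 42.7]
ee_rot: [-3.142, 0.0, 1.34]
force: [0.6, 0.2, -2.0]
gripper_width: 13.2
grip_force: 40.5
```

```bash
python3 -c "
from h import *
gauge(85,1.1,42)"
```

```text
t 8.2 pos [505.9  37.8  42.7] yaw 1.34 units [-0.744  0.003  0.005] turn -0.0005 F [ 0.6  0.2 -2. ]
```

{"fn": "step_arm", "kwargs": {"motion": [[[-0.09,0.002,0,0],[-0.1,0,0,0],[-0.1,0,0,0],[-0.1,0,0,0],[-0.1,0,0,0],[-0.1,0,0,0],[-0.1,0,0,0],[-0.04,0,0,0]]]}}

```text
time: 9.2
ee_pos: [481.1, -69.4, 42.7]
ee_rot: [-3.142, 0.0, 1.339]
force: [0.1, -0.3, -0.5]
gripper_width: 13.3
grip_force: 40.5
```

{"fn": "step_arm", "kwargs": {"motion": [[[0,0,0,0],[0,0,0,0]]]}}

```text
time: 9.45
ee_pos: [481.7, -67.3, 42.7]
ee_rot: [-3.142, -0.0, 1.342]
force: [-0.0, -0.1, -1.3]
gripper_width: 13.6
grip_force: 40.5
```

```bash
python3 -c "
from h import *
gauge(85,1.1,42)
r=np.array([491.5,-285.3]); yaw=.205-np.pi/2+np.pi; print(yaw)
go([*(r-130*np.array([np.cos(yaw),np.sin(yaw)])),230],yaw)"
```

```text
t 9.45 pos [481.7 -67.3  42.7] yaw 1.342 units [-0.026 -0.     0.005] turn -0.0001 F [-0.  -0.1 -1.3]
1.7757963267948966
t 9.45 pos [481.7 -67.3  42.7] yaw 1.342 units [-2.187  0.758 -1.25 ] turn -0.1381 F [-0.  -0.1 -1.3]
```

{"fn": "step_arm", "kwargs": {"motion": [[[0,0,-0.2,0],[0,0,-0.3,0],[-0.12,0.04,-0.3,0],[-0.27,0.09,-0.25,0],[-0.35,0.12,-0.1,0],[-0.35,0.13,-0.1,0],[-0.35,0.13,0,0],[-0.35,0.13,0,0]]]}}

```text
time: 10.45
ee_pos: [514.9, -351.7, 230.4]
ee_rot: [3.141, -0.001, 1.343]
force: [0.4, 0.3, -0.8]
gripper_width: 12.9
grip_force: 40.5
```

{"fn": "step_arm", "kwargs": {"motion": [[[-0.3,0.1,0,0],[-0.1,0.02,0,-0.04],[0,0,0,-0.05],[0,0,0,-0.048],[0,0,0,0],[0,0,0,0]]]}}

```text
time: 11.2
ee_pos: [517.9, -413.1, 230.0]
ee_rot: [-3.141, -0.001, 1.773]
force: [-0.6, 0.0, -1.0]
gripper_width: 13.5
grip_force: 40.5
```

```bash
python3 - <<'E'
from h import *
go([518,-412,230],1.776)
p=ctrl.camera_params('wrist'); im=ctrl.camera('wrist')[:,:,::-1].copy(); cv2.imwrite('pics/w3.png',im)
np.savez('w3.npz',**p)
E
```

```text
t 11.2 pos [ 517.9 -413.1  230. ] yaw 1.773 units [ 0.007  0.002 -0.   ] turn -0.0009 F [-0.6  0.  -1. ]
```

View pics/w3.png

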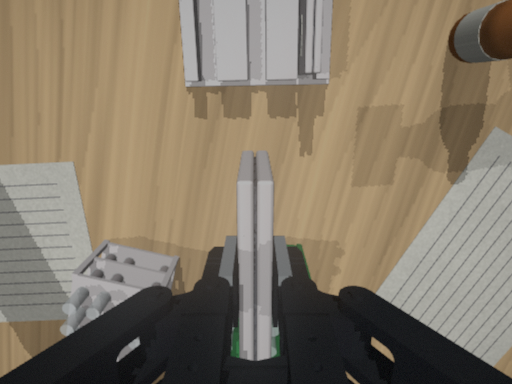

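The rack is at rows 0–85. The near slot is at columns 198–217, the middle slot at 247–268, and the stored cartridge at about 312. I'll move a bit closer for full coverage and get the edges numerically.

{"fn": "step_arm", "kwargs": {"motion": [[[0.15,0,0,0],[0.2,0,0,0],[0,0,0,0],[0,0,0,0]]]}}

```text
time: 11.75
ee_pos: [507.1, -362.8, 230.5]
ee_rot: [3.141, 0.001, 1.774]
force: [0.3, -0.4, -1.8]
gripper_width: 13.0
grip_force: 40.5
```

```bash
python3 - <<'E'
from h import *
go([518,-412,230],1.776)
s=ctrl.read_state()
p=ctrl.camera_params('wrist'); im=ctrl.camera('wrist')[:,:,::-1].copy(); cv2.imwrite('pics/w4.png',im)
np.savez('w4.npz',**p)
g=cv2.resize(im[0:160,150:360],None,fx=3.6,fy=3.6,interpolation=cv2.INTER_CUBIC); cv2.imwrite('pics/w4c.png',g)
E
```

```text
t 11.75 pos [ 507.1 -362.8  230.5] yaw 1.774 units [-0.336  0.005  0.004] turn -0.0006 F [ 0.3 -0.4 -1.8]
```

View pics/w4c.png

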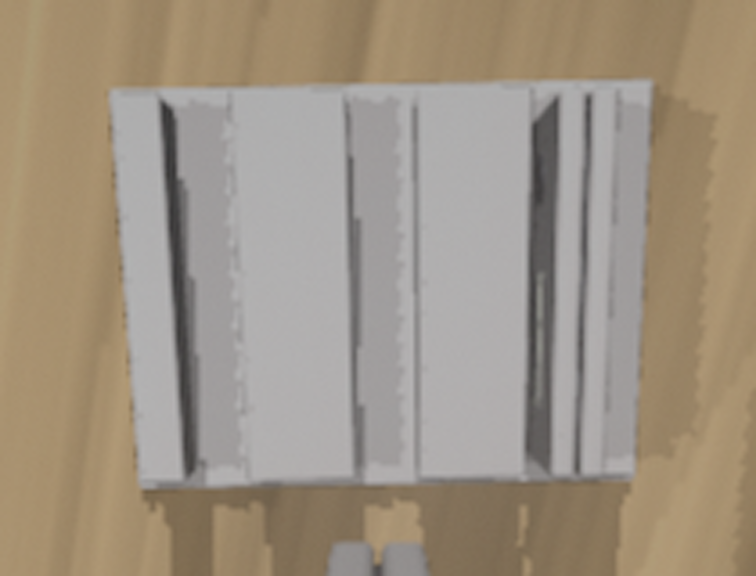

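The crop gives the middle-slot bar edges: left (345,95)–(355,475) and right (417,95)–(415,475). The middle slot is empty and the stored cartridge is far right. Computing the slot line.

```bash
python3 - <<'E'
from h import *
p=dict(np.load('w4.npz')); f=lambda a:(np.float64(a)+.5)/3.6-.5+[150,0]
E={k:plane(f(v),30,p)[:,:2] for k,v in dict(L2=[(235,92),(250,478)],L=[(345,92),(355,477)],Rr=[(417,92),(415,477)],R2=[(530,92),(526,477)]).items()}
for k,v in E.items(): d=v[0]-v[1]; print(k,v.round(1).tolist(),np.hypot(*d).round(1),np.arctan2(d[1],d[0]).round(4))
allp=np.array(list(E.values())); d=allp[:,0]-allp[:,1]; yaw=np.arctan2(d[:,1],d[:,0]).mean()
c=(E['L'].mean(0)+E['Rr'].mean(0))/2; c2=allp.reshape(-1,2).mean(0); yv=np.array([np.sin(yaw),-np.cos(yaw)])
print('yaw',yaw,'slot1',c,'c2',c2,'edges across',[(v.mean(0)-c)@yv for v in E.values()])
# held cartridge offset
im=cv2.imread('pics/w4.png'); hsv=cv2.cvtColor(im,cv2.COLOR_BGR2HSV)
t=ctrl.read_state()['ee_pos']; 
for row in (185,205,225):
    q=np.where(cv2.inRange(hsv[row:row+1,228:283],(0,0,105),(180,50,255))[0])[0]+228
    A=plane([[q.min()-.5,row],[q.max()+.5,row]],t[2]+27,p); m=A.mean(0)[:2]-t[:2]; print(q.min(),q.max(),m@[np.sin(1.774),-np.cos(1.774)],np.linalg.norm(A[0]-A[1]))
q=plane([[255,152],[255,180]],t[2]+27,p)[:,:2]-t[:2]; print('end along',q@[np.cos(1.774),np.sin(1.774)])
c=c+1.1*yv; go([*c,60],yaw)
E
```

```text
L2 [[444.4, -244.2], [464.9, -341.1]] 99.0 1.7796
L [[472.1, -238.6], [493.9, -334.9]] 98.8 1.7927
Rr [[490.3, -234.8], [510.5, -331.5]] 98.7 1.7763
R2 [[518.8, -229.0], [541.1, -325.2]] 98.8 1.7985
yaw 1.7867770045969382 slot1 [ 491.68986596 -284.95152548] c2 [ 491.99867228 -284.92419933] edges across [np.float64(-37.85125197091227), np.float64(-8.868333657395304), np.float64(8.86833365739525), np.float64(39.081203484536196)]
236 273 -0.46466457850937193 13.667126966895326
237 273 -0.29533805659912815 13.560223012928459
237 272 -0.49304224745701625 13.449139481223387
end along [55.1927278  45.03522994]
t 11.8 pos [ 506.9 -363.4  230.5] yaw 1.773 units [0.534 0.013 1.136] turn -0.0043 F [-0.4 -0.5 -1.2]
```

{"fn": "step_arm", "kwargs": {"motion": [[[0.2,0.009,0,0],[0.2,0,0.1,0],[0.132,0,0.2,-0.004],[0,0,0.3,0],[0,0,0.25,0],[0,0,0.15,0],[0,0,0,0],[0,0,0,0]]]}}

```text
time: 12.8
ee_pos: [493.0, -285.4, 81.3]
ee_rot: [3.14, 0.002, 1.786]
force: [0.3, -0.0, -0.5]
gripper_width: 13.2
grip_force: 40.5
```

```bash
cat >> h.py <<'E'
def avg(n=6):
    P=[]
    for _ in range(n):
        s=ctrl.read_state(); P.append([*s['ee_pos'],s['ee_rot'][2]])
        ctrl.camera('top')
    P=np.array(P); print(s['time'],P.mean(0).round(2),P.std(0).round(2)); return P.mean(0)
E
python3 - <<'E'
from h import *
a=avg(5); go([491.69+.4,-284.95-.1,39],1.787)
E
```

```text
13.0 [ 493.29 -285.1    81.68    1.79] [0.16 0.28 0.2  0.  ]
t 13.05 pos [ 493.  -284.4   81.4] yaw 1.787 units [-0.002 -0.008  0.283] turn -0.0001 F [ 0.2  0.1 -0.1]
```

```bash
python3 - <<'E'
from h import *
p=ctrl.camera_params('wrist'); im=ctrl.camera('wrist')[:,:,::-1].copy(); cv2.imwrite('pics/w5.png',im); np.savez('w5.npz',**p)
cv2.imwrite('pics/w5c.png',cv2.resize(im[60:210,155:355],None,fx=4,fy=4,interpolation=cv2.INTER_CUBIC))
E
```

```text
(no output)
```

View pics/w5c.png

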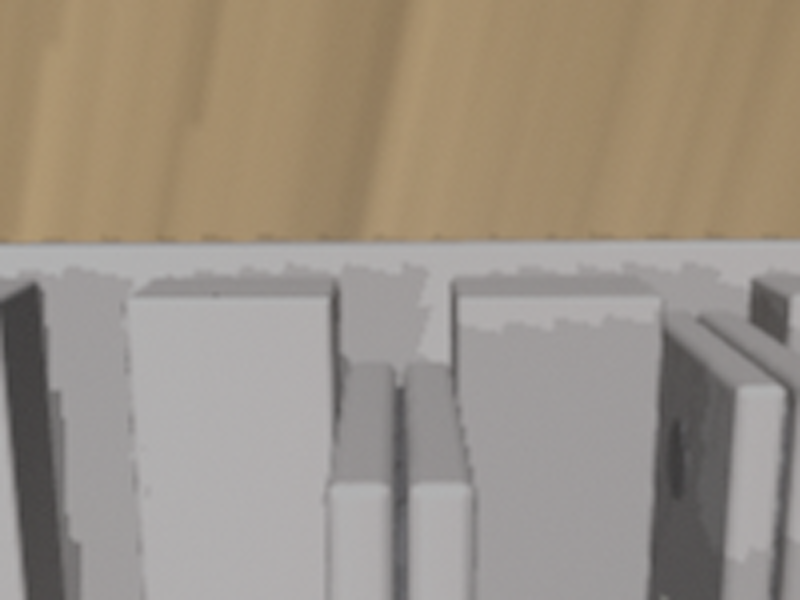

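The crop shows the slot edges at (333,297) and (457,297), and the cartridge top end spanning 330–472 at row 485. It is nearly centred; computing the residual.

```bash
python3 - <<'E'
from h import *
p=dict(np.load('w5.npz')); f=lambda a:(np.float64(a)+.5)/4-.5+[155,60]
yaw=1.787; yv=np.array([np.sin(yaw),-np.cos(yaw)]); xv=np.array([np.cos(yaw),np.sin(yaw)])
S=plane(f([(333,297),(457,297)]),30,p)[:,:2]; T=plane(f([(330,485),(472,485)]),81.5+27,p)[:,:2]; T2=plane(f([(330,590),(472,590)]),81.5+27,p)[:,:2]
t=np.array([493.2,-285])
for n,a in (('S',S),('T',T),('T2',T2)): print(n,(a-t)@yv,((a-t)@yv).mean(),((a-t)@xv).mean())
E
```

```text
S [-10.37329825   7.46928499] -1.452006627821579 50.27057342790187
T [-7.11178489  5.59922038] -0.7562822560554716 44.781493010414586
T2 [-7.28724317  5.74135964] -0.7729417658743025 34.757217310127935
```

{"fn": "step_arm", "kwargs": {"motion": [[[0,-0.005,0,0],[0,0,0.06,0],[0,0,0.06,0],[0,0,0.06,0],[0,0,0,0]]]}}

```text
time: 13.72
ee_pos: [490.7, -283.6, 51.9]
ee_rot: [-3.14, -0.001, 1.787]
force: [0.9, 0.3, -1.7]
gripper_width: 13.0
grip_force: 40.5
```

{"fn": "step_arm", "kwargs": {"motion": [[[0,0,0.04,0],[0,0,0.03,0],[0,0,0.01,0],[0,0,0,0],[0,0,0,0]]]}}

```text
time: 14.35
ee_pos: [491.6, -284.2, 41.4]
ee_rot: [3.141, 0.0, 1.787]
force: [0.3, -0.3, -0.5]
gripper_width: 13.0
grip_force: 40.5
```

{"fn": "step_arm", "kwargs": {"motion": [[[0,0,0.01,0],[0,0,0.005,0],[0,0,0,0]]]}}

```text
time: 14.72
ee_pos: [491.8, -284.3, 40.4]
ee_rot: [3.141, -0.0, 1.787]
force: [-3.0, 1.8, 7.8]
gripper_width: 13.3
grip_force: 41.7
```

{"fn": "step_arm", "kwargs": {"motion": [[[0,0,0.007,0],[0,0,0,0]]]}}

```text
time: 14.98
ee_pos: [491.9, -284.3, 40.3]
ee_rot: [3.141, -0.001, 1.787]
force: [-4.6, 2.5, 13.2]
gripper_width: 13.1
grip_force: 42.6
```

On the floor (offset matches the 34.4 mm grasp). Releasing gently.

{"fn": "step_arm", "kwargs": {"motion": [[[0,0,-0.005,0],[0,0,0,0],[0,0,0,0]]], "jaw": 0.3}}

```text
time: 15.35
ee_pos: [491.3, -284.0, 38.4]
ee_rot: [-3.141, -0.0, 1.787]
force: [-0.1, -0.4, 0.7]
gripper_width: 25.4
grip_force: 0.0
```

{"fn": "step_arm", "kwargs": {"motion": [[[0,0,-0.1,0],[0,0,-0.2,0],[0,0,-0.3,0],[0,0,-0.3,0],[0,0,-0.3,0],[0,0,0,0]]]}}

```text
time: 16.1
ee_pos: [494.3, -286.3, 224.3]
ee_rot: [3.133, 0.006, 1.786]
force: [-0.6, 0.4, 0.2]
gripper_width: 25.7
grip_force: 0.0
```

```bash
python3 - <<'E'
from h import *
go([414.5,308.4,206],1.33)
t=ctrl.camera('top')[165:240,340:400,::-1]; s=ctrl.camera('scene')[145:215,125:185,::-1]
W=np.zeros((420,700,3),np.uint8); a=cv2.resize(t,None,fx=5,fy=5,interpolation=2); b=cv2.resize(s,None,fx=6,fy=6,interpolation=2)
W[:375,:300]=a; W[:420,320:680]=b; cv2.imwrite('pics/r1.png',W)
E
```

```text
t 16.1 pos [ 494.3 -286.3  224.3] yaw 1.786 units [3.987 0.327 0.102] turn 0.1452 F [-0.6  0.4  0.2]
```

View pics/r1.png

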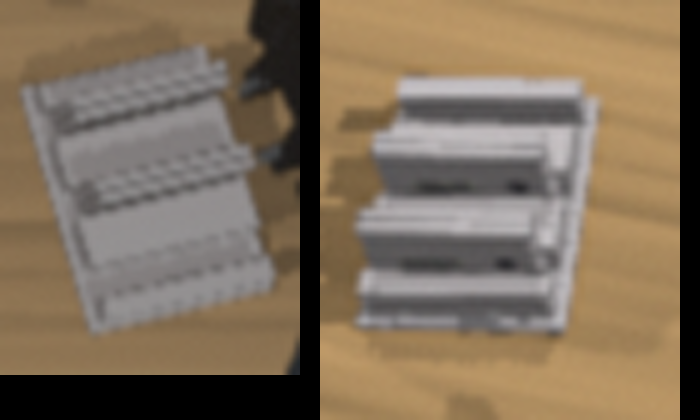

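The new cartridge stands fully down in the middle slot beside the stored one. Next is the second cartridge.

{"fn": "step_arm", "kwargs": {"motion": [[[0.2,0.016,0,0],[0.36,0.03,0,0],[0.4,0.033,0,0],[0.4,0.033,0,0],[0.4,0.033,0,0],[0.4,0.033,0,0],[0.4,0.033,0,0],[0.4,0.033,0,0]]], "jaw": 0.8}}

```text
time: 17.2
ee_pos: [430.1, 158.6, 217.1]
ee_rot: [-3.139, 0.001, 1.787]
force: [-0.1, 0.7, -0.3]
gripper_width: 68.2
grip_force: 0.0
```

{"fn": "step_arm", "kwargs": {"motion": [[[0.4,0.033,0.05,0],[0.35,0.03,0.05,0],[0.27,0.02,0,0.045],[0,0,0,0.05],[0,0,0,0.05],[0,0,0,0],[0,0,0,0]]]}}

```text
time: 18.08
ee_pos: [410.7, 308.9, 202.7]
ee_rot: [-3.14, 0.002, 1.333]
force: [-0.1, -0.5, 0.6]
gripper_width: 68.5
grip_force: 0.0
```

```bash
python3 - <<'E'
from h import *
go([414.5,308.4,206],1.33)
p=ctrl.camera_params('wrist'); im=ctrl.camera('wrist')[:,:,::-1].copy(); cv2.imwrite('pics/w6.png',im); np.savez('w6.npz',**p)
hsv=cv2.cvtColor(im,cv2.COLOR_BGR2HSV); x,y,w,h=205,80,110,160
k=cv2.inRange(hsv[y:y+h,x:x+w],(0,0,105),(180,50,255)); n,l,st,_=cv2.connectedComponentsWithStats(k)
print(st[1:][st[1:,4]>60])
b=np.isin(l,1+np.where(st[1:,4]>60)[0]); v,u=np.where(b)
print(rect(plane(np.c_[u+x,v+y],60,p)))
E
```

```text
t 18.07 pos [410.7 308.9 202.7] yaw 1.333 units [ 0.003  0.025 -0.022] turn 0.0011 F [-0.1 -0.5  0.6]
[[  35   38   24  106 2250]]
(array([407. , 311.6]), array([94.9, 20. ]), np.float64(1.319))
```

View pics/w6.png

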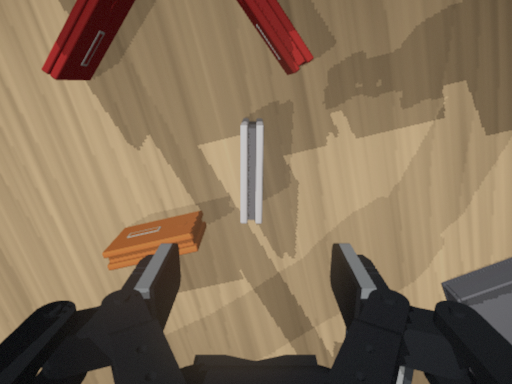

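The wrist view shows the open-gap slab at columns 240–263, rows 118–224, with the orange look-alike corner at (205,225). I'll narrow the jaws to keep clear of it.

```bash
python3 - <<'E'
from h import *
p=dict(np.load('w6.npz')); yaw=1.325
print((plane([[205,225],[203,212]],60,p)[:,:2]-[406.6,310])@np.array([[np.cos(yaw),np.sin(yaw)],[np.sin(yaw),-np.cos(yaw)]]).T)
go([406.6,310,33],1.322)
E
```

```text
[[-47.96238288 -42.57119829]
 [-35.14406089 -43.90571401]]
t 18.12 pos [410.9 308.9 202.9] yaw 1.333 units [ 1.000e-03 -2.900e-02  1.133e+00] turn 0.0034 F [0.6 0.1 1.7]
```

{"fn": "step_arm", "kwargs": {"motion": [[[0,-0.027,0.15,0.003],[0,0,0.3,0],[0,0,0.3,0],[0,0,0.2,0],[0,0,0.12,0],[0,0,0.06,0],[0,0,0,0],[0,0,0,0]]], "jaw": 0.5}}

```text
time: 19.12
ee_pos: [408.3, 311.3, 35.3]
ee_rot: [3.14, -0.002, 1.322]
force: [0.3, 0.9, -0.1]
gripper_width: 43.2
grip_force: 0.0
```

{"fn": "step_arm", "kwargs": {"motion": [[[0,0,0,0],[0,0,0,0],[0,0,0,0],[0,0,0,0]]], "jaw": 0, "force": 40}}

```text
time: 19.62
ee_pos: [408.1, 311.3, 35.2]
ee_rot: [3.141, -0.002, 1.322]
force: [-1.1, -0.7, 6.3]
gripper_width: 19.3
grip_force: 40.1
```

```bash
python3 - <<'E'
from h import *
print(ctrl.read_state()['gripper_width']); gauge(-160,1.1,100)
E
```

```text
19.34831552545826
t 19.62 pos [408.1 311.3  35.2] yaw 1.322 units [-0.717  1.065 -0.432] turn -0.0063 F [-1.1 -0.7  6.3]
```

20 mm one held. Lift, then on to the gauge mouth.

{"fn": "step_arm", "kwargs": {"motion": [[[0,0,-0.1,0],[0,0,-0.3,0],[0,0,-0.3,-0.006],[-0.1,0.16,0,0],[-0.2,0.3,0,0],[-0.2,0.3,0,0],[-0.2,0.28,0,0],[0,0,0,0]]]}}

```text
time: 20.62
ee_pos: [538.5, 166.1, 139.8]
ee_rot: [3.139, 0.002, 1.331]
force: [-0.0, -0.4, -1.5]
gripper_width: 19.3
grip_force: 39.5
```

{"fn": "step_arm", "kwargs": {"motion": [[[0,0,0,0],[0,0,0,0]]]}}

```text
time: 20.88
ee_pos: [533.9, 174.5, 139.0]
ee_rot: [-3.14, -0.0, 1.344]
force: [-0.8, 0.8, -1.4]
gripper_width: 19.3
grip_force: 39.5
```

```bash
python3 - <<'E'
from h import *
p=ctrl.camera_params('wrist'); im=ctrl.camera('wrist')[:,:,::-1]; hsv=cv2.cvtColor(im,cv2.COLOR_BGR2HSV); t,yw=tool()
for row in (185,205,225):
    q=np.where(cv2.inRange(hsv[row:row+1,215:300],(0,0,105),(180,50,255))[0])[0]+215
    if len(q): A=plane([[q.min()-.5,row],[q.max()+.5,row]],t[2]+25,p); print(q.min(),q.max(),(A.mean(0)[:2]-t[:2])@[np.sin(yw),-np.cos(yw)],np.linalg.norm(A[0]-A[1]))
gauge(-145,1,44.2)
E
```

```text
228 281 -1.174466923790293 19.764431205121152
229 280 -1.1906054290011243 19.391900634543894
229 280 -1.2074468760432147 19.765227605334577
t 20.93 pos [534.  174.6 139. ] yaw 1.344 units [-0.142  0.025  0.632] turn 0.0007 F [-0.2 -0.4 -0.8]
```

{"fn": "step_arm", "kwargs": {"motion": [[[-0.14,0.025,0.1,0],[0,0,0.25,0],[0,0,0.2,0],[0,0,0.08,0],[0,0,0,0],[0,0,0,0],[0,0,0,0]]]}}

```text
time: 21.8
ee_pos: [535.4, 151.9, 46.1]
ee_rot: [3.139, -0.002, 1.341]
force: [0.9, 0.8, -1.3]
gripper_width: 19.2
grip_force: 39.4
```

```bash
python3 -c "
from h import *
gauge(-100,1,44.2)"
```

```text
t 21.8 pos [535.4 151.9  46.1] yaw 1.341 units [-0.297 -0.018  0.012] turn -0.0003 F [ 0.9  0.8 -1.3]
```

{"fn": "step_arm", "kwargs": {"motion": [[[-0.08,-0.016,0.01,0],[-0.1,0,0,0],[-0.09,0,0,0],[0,0,0,0],[0,0,0,0]]]}}

```text
time: 22.42
ee_pos: [522.8, 112.6, 43.3]
ee_rot: [3.141, -0.001, 1.34]
force: [-1.0, 0.8, -1.4]
gripper_width: 19.7
grip_force: 39.4
```

```bash
python3 -c "
from h import *
gauge(-89,1,44.2)"
```

```text
t 22.43 pos [522.8 112.6  43.3] yaw 1.34 units [-0.096  0.004 -0.006] turn -0.0005 F [-1.   0.8 -1.4]
```

{"fn": "step_arm", "kwargs": {"motion": [[[-0.03,0.002,0,0],[-0.03,0,0,0],[-0.02,0,0,0],[0,0,0,0]]]}}

```text
time: 22.92
ee_pos: [520.7, 100.5, 43.3]
ee_rot: [3.141, -0.0, 1.341]
force: [0.4, -1.2, -1.1]
gripper_width: 19.3
grip_force: 39.4
```

{"fn": "step_arm", "kwargs": {"motion": [[[-0.015,0,0,0],[0,0,0,0]]]}}

```text
time: 23.18
ee_pos: [520.6, 99.7, 43.6]
ee_rot: [3.14, -0.002, 1.342]
force: [2.3, 1.9, -2.0]
gripper_width: 19.2
grip_force: 39.3
```

{"fn": "step_arm", "kwargs": {"motion": [[[-0.015,0,0,0],[0,0,0,0]]]}}

```text
time: 23.42
ee_pos: [520.5, 99.4, 43.8]
ee_rot: [3.139, -0.004, 1.342]
force: [2.1, 6.0, -2.0]
gripper_width: 19.2
grip_force: 39.3
```

It stops at the mouth with about 6 N, so it does not pass. Backing off slightly, lifting out, then on to the tray.

{"fn": "step_arm", "kwargs": {"motion": [[[0,0,0,0],[0.04,0,-0.05,0],[0,0,-0.2,0],[0,0,-0.3,0],[0,0,-0.2,0],[0,0,0,-0.05],[0,0,0,-0.05],[0,0,0,-0.03]]]}}

```text
time: 24.42
ee_pos: [518.8, 100.6, 155.4]
ee_rot: [-3.137, 0.001, 1.751]
force: [0.3, -0.2, -0.5]
gripper_width: 19.2
grip_force: 40.4
```

```bash
python3 -c "
from h import *
go([661.8,47.2,60],1.753)"
```

```text
t 24.43 pos [518.8 100.6 155.4] yaw 1.751 units [-0.521  0.876  0.633] turn -0.0005 F [ 0.3 -0.2 -0.5]
```

{"fn": "step_arm", "kwargs": {"motion": [[[-0.12,0.2,0,0],[-0.2,0.34,0,0],[-0.2,0.33,0,0],[0,0,0.15,0],[0,0,0.25,0],[0,0,0.2,0],[0,0,0,0],[0,0,0,0]]]}}

```text
time: 25.42
ee_pos: [663.0, 48.0, 66.6]
ee_rot: [-3.142, 0.001, 1.749]
force: [0.1, 0.4, -0.4]
gripper_width: 19.0
grip_force: 40.4
```

```bash
python3 -c "
from h import *
go([661.8,47.2,40],1.753)"
```

```text
t 25.43 pos [663.   48.   66.6] yaw 1.749 units [-0.004 -0.009  0.177] turn -0.0013 F [ 0.1  0.4 -0.4]
```

{"fn": "step_arm", "kwargs": {"motion": [[[0,0,0.08,0],[0,0,0.07,0],[0,0,0.02,0],[0,0,0,0],[0,0,0.01,0],[0,0,0,0]]]}}

```text
time: 26.18
ee_pos: [663.3, 48.7, 39.4]
ee_rot: [3.141, -0.0, 1.749]
force: [-1.1, 0.2, 2.7]
gripper_width: 19.1
grip_force: 40.8
```

{"fn": "step_arm", "kwargs": {"motion": [[[0,0,0.005,0],[0,0,0,0]]]}}

```text
time: 26.42
ee_pos: [663.3, 48.7, 39.3]
ee_rot: [3.141, -0.0, 1.749]
force: [-2.2, 0.0, 5.5]
gripper_width: 19.5
grip_force: 41.5
```

On the tray floor (39.3 mm, as expected). Release and retreat.

{"fn": "step_arm", "kwargs": {"motion": [[[0,0,-0.003,0],[0,0,0,0],[0,0,0,0],[0,0,0,0]]], "jaw": 0.5}}

```text
time: 26.92
ee_pos: [662.7, 48.6, 38.1]
ee_rot: [-3.141, 0.0, 1.749]
force: [0.2, -0.4, -0.7]
gripper_width: 42.6
grip_force: 0.0
```

{"fn": "step_arm", "kwargs": {"motion": [[[0,0,-0.1,0],[0,0,-0.2,0],[0,0,-0.3,0],[0,0,-0.3,0],[0,0,-0.2,0],[0,0,0,0]]]}}

```text
time: 27.68
ee_pos: [665.7, 48.6, 208.6]
ee_rot: [3.132, 0.0, 1.749]
force: [-0.1, 0.5, -0.8]
gripper_width: 42.8
grip_force: 0.0
```

{"fn": "step_arm", "kwargs": {"motion": [[[0.2,-0.2,0,0],[0.25,-0.25,0,0],[0.25,-0.25,0,0],[0.25,-0.25,0,0],[0,0,0,0],[0,0,0,0]]]}}

```text
time: 28.42
ee_pos: [497.1, 163.0, 202.9]
ee_rot: [-3.141, 0.001, 1.75]
force: [1.2, 0.1, 0.4]
gripper_width: 42.8
grip_force: 0.0
```

```bash
python3 - <<'E'
from h import *
p=ctrl.camera_params('top'); im=ctrl.camera('top')[:,:,::-1]; hsv=cv2.cvtColor(im,cv2.COLOR_BGR2HSV)
for n,(x,y,w,h),z in (('tray',(225,118,65,60),62),('rack',(338,165,65,75),62)):
    k=cv2.inRange(hsv[y:y+h,x:x+w],(0,0,115),(180,40,255)); c,l,st,_=cv2.connectedComponentsWithStats(k)
    for i in range(1,c):
        if st[i,4]>25: v,u=np.where(l==i); print(n,st[i],rect(plane(np.c_[u+x,v+y],z,p)))
go([661,47,40],1.7)
E
```

```text
tray [15 20 30  7 55] (array([671.9,  46.9]), array([85.6,  5.3]), np.float64(-1.394))
tray [16 24 30  8 59] (array([658.1,  44.6]), array([85.4,  6.4]), np.float64(-1.395))
rack [   7    9   50   58 1786] (array([ 486.2, -273.7]), array([141.4, 115.4]), np.float64(0.218))
t 28.48 pos [497.9 162.4 203.1] yaw 1.748 units [-0.948  0.935  1.088] turn 0.0152 F [-0.2  0.3  0.4]
```

The reject stands upright in the tray centre, at (665,46) with a tray centre of (662,47), and the arm is clear. Handing in.

```bash
python3 -c "
from rig import ctrl
print(ctrl.hand_in())"
```

```text
the job is handed in; nothing more can be done
None
```

Job handed in at about 28.5 s of the 64 s limit (no verdict came back): the 14 mm cartridge passed the gauge and stands in the middle rack slot, and the 20 mm one stopped at the mouth and is in the grey tray.

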